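Load the target plate and hold the carriage's index pin out

ROBOT

A 6-joint arm with a two-finger parallel gripper is mounted at the origin on the work surface. World frame = base frame: x ahead of the robot, y to its left, z up, the work surface at z = 0. Lengths are in m, angles in rad, forces in N, time in s.
With the tool pointing down it reaches from about 0.25 to 0.725 m from the base axis. Payload 4 kg.
Tool frame: the origin (TCP) lies between the finger pads; the fingertips stand 11 mm ahead of it and the grasp point (between the pads) lies 8 mm behind it (bot.tip_extent is the distance from the TCP to the fingertips, in m); z points along the fingers, y is the line along which they close (so a half turn about z gives the same grasp; the last joint's range is limited). The gripper opens to 85 mm and grips with 20 to 120 N. Pads are 22 mm wide; open, the fingers measure 114 mm over their backs; the gripper's body (76 mm by 85 mm) begins 54 mm behind the grasp point. The pads swing forward as they close: fully open they stand 13 mm farther back than shut.
Start: joints at [0, 0.241, 0.005, 1.335, 0, 1.571], TCP at [0.5, -0, 0.242] pointing down, gripper open.
Joint ranges: [-2.72, 2.72], [-1.05, 1.87], [-1.09, 1.28], [-1.99, 2.15], [-1.42, 1.44], [-3.14, 3.14]. Speed limits (rad/s): [2.79, 2.79, 3.14, 3.14, 3.14, 3.14].

INTERFACE

Orientations are given as a unit quaternion [x, y, z, w].
In Python, from workcell import bot gives the robot as it stands. The module is installed in compiled form; this text tells all that it offers.
- The arm moves only by the tool drive_tool, never from a script. Its argument "rows" is a list of rows, each an object of numbers: "dx", "dy", "dz": the shift along the tool's x, y, z in units of 50 mm (1.0 is 50 mm); "wx", "wy", "wz": the turn, a rotation vector about the tool's x, y, z in units of 5 degrees (1.0 is 5 degrees); "hand": the finger opening in mm, from 0 to 85.4. A call has 1 to 20 rows; each row is the pose to reach, as a shift and turn from the pose commanded when the call began, along the tool's axes at that moment; what a row does not reach only later rows make up. A row lasts 1/10 s, in which the tool goes at most 50 mm and 8.59 degrees, less where a joint would pass 70% of its speed; a pose out of reach is approached as far as the arm can. A call with a gripper value outside its range is refused whole. The fingers move at their own pace and stop on an object; the grip force is fixed at half the most. Time passes only in rows, so rows that repeat a pose let the fingers close. It gives the time, the measured TCP pose, the force, the opening and the grip force at its end, in the units of the state.
- bot.get_obs(): the state, without advancing time (a new reading comes with each control period).
- bot.camera(name): name is "scene" or "side" or "wrist"; returns the picture (400x640x3 uint8, red, green, blue); there is no depth.
- bot.get_calibration(name): a dict with "vfov" (degrees; the focal length in pixels is half the picture's height over the tangent of half this angle, whatever the lens; pixels are square), "cx", "cy" (the principal point, pixels), "origin" and "rotation" of the camera in the world; the wrist camera has in their place "mount" (4x4, takes a point from camera to tool coordinates, whose origin is the TCP and whose axes are the flange's). Camera axes: x right, y up, looking along -z (the intrinsics and any distortion apply to the point x, -y, -z); pixel columns grow to the right and rows downward; lengths in m; the calibration is good to about 2 mm. A picture is of the moment at which its call begins: read the wrist's pose just before it. get_calibration takes no time and is no camera call.
- bot.job_done(): hands the job in; it is judged then, once.
Trained networks look in the newest picture that a camera, given by its name, has taken for a name from the list of things; names that differ only in an ending like _2 or _b are one class to them, and where a whole thing is asked for, a point or a joint stands for the part that bears it (a point fixed in the world has none). Each returns a list of dicts, best first, with "score" (0 to 1); they miss things now and then, are a little off and sometimes report something else, mostly with a low value. They report only what shows in the picture. A call takes as long as a camera call. They do not tell look-alikes from the thing itself.
- bot.look_for(camera, thing): "extent" ([centre column, centre row, width, height] in pixels, round what is visible of it).
- bot.outline_of(camera, thing): "region" (400x640 bool, what is visible of it) and "extent" ([centre column, centre row, width, height] in pixels, round what is visible of it).
The state is a dict: "clock": time; "joint_pos": joint angles; "joint_vel": joint speeds; "tau": joint torques, N m; "eef_pos": TCP position; "tool_rot": TCP orientation; "ft_force": force on the tool from outside, world axes, zero at the start; "ft_torque": the same for the moment, N m; "grip_width": finger opening in m; "grasp_force": force on a finger pad.
Only numpy, scipy, OpenCV 4.12 (cv2) and the standard library are available. Lean on these libraries where they do the work, as an engineer would, in place of code of your own. Each camera call takes 0.05 s, during which the arm holds its last target. There are 200 camera calls.

TASK

Take the dark blue target plate out of the green drying stand and slide it, standing on its long edge, fully home into the slot of the grey reader carriage. Then take the red knob of the carriage's sprung index pin, pull it straight up as far as it goes so that the pin is well clear of its hole, and finish while still gripping it and holding it up there, with the plate still home. Leave the dishes, the tip box and the beaker where they stand.

Things in the scene. Friction and masses are not known exactly. Their poses are not given: they have to be found in the camera images.
- plate_centre (a point): centre of the loose target plate, a dark blue rigid metal slab 8 mm thick (its x), 90 mm wide (its y) and 80 mm high (its z, up at the start), about 0.11 to 0.22 kg, with a grid of bright round spots on both faces; the same either way round. At the start it stands upright in the slot of the stand, its lower 15 mm in the slot.
- stand: green plastic drying stand, does not move in a run, a block 70 (x) x 130 (y) x 25 mm high with a slot across the middle, 11 mm (x) x 93 mm (y), 15 mm deep, open at the top, floor 10 mm above the table; origin at the centre of its underside, z up. It and the station may lie either side.
- station: reader station, does not move in a run: aluminium base 110 (x) x 250 (y) x 15 mm, on it the grey carriage block, 50 (x) x 120 (y) mm, top 55 mm above the table, with the plate slot; beside the block towards +y the steel tongue with the pin hole and over it the blue bracket with the red knob. Origin on the table, 45 mm along +y from the slot's centre; z up.
- slot_floor (a point): centre of the floor of the slot in the grey carriage block, 27 mm above the table; x across the slot's 10 mm width, y along its 92 mm length, z up. The slot is 28 mm deep, open at the top, with a 2 mm chamfer at the mouth. When the plate is home its centre is 40 mm above this point.
- knob_centre (a point): centre of the red knob of the index pin, upright cylinder, 26 mm in diameter, 26 mm high; axes as slot_floor's. With the pin in its hole it is 125 mm along +y of slot_floor and 105 mm above the table. Under it a steel guide barrel, 17 mm in diameter, 22 mm high, on the blue bracket's flat top, 24 mm below the knob's lower face. It moves only straight up, with the pin.
- index_pin (a joint): how far the pin and its knob are pulled up, m: 0 with the pin down in its hole, 0.020 at its upper stop. A spring pulls it back down: about 4 N at 0, 9 N at the stop; it drops back when let go.
- pin_hole (a point): mouth of the pin's hole in the steel tongue of the carriage, under the bracket, 35 mm above the table. The 8 mm pin sits 8 mm deep in it at joint value 0.
- dish_stack: bystander: stack of six closed dishes with dark red contents, 92 mm in diameter, 84 mm high; origin at the centre of its underside.
- dish: bystander: a single closed dark red dish, 92 mm in diameter, 14 mm high; origin at the centre of its underside.
- tip_box: bystander: closed orange pipette-tip box, 82 x 122 x 73 mm high; origin at the centre of its underside.
- beaker: bystander: empty glass beaker, 70 mm across the rim, 85 mm high; origin at the centre of its underside.
There are look-alikes about, which are no part of the job. There is more than one size of the part that bears plate_centre; the job needs the smallest.

How it is judged:
By the outcome, as a careful person would: the job done as asked, in the order asked, and still so for the second after the job is handed in, while the arm keeps its last pose, push and grip.
It also fails if it takes over 58 s, if anything falls off the work surface, if the arm or the gripper's body presses on something with over 40 N, if the wrist force passes 120 N, or if a joint passes its speed limit or range.

## Working session

There is one attempt and no reset: what is moved stays moved. The work goes in short steps, Python scripts to look and compute and a tool call to move; the robot and the scene stay as the last step left them, time stands still between calls to the robot, and variables do not carry over. Pictures are saved under pics/ and viewed, at most 10 in all, crops included, and the job is handed in when it is done.

Besides the shell and the picture viewer there is one more tool, called after "Emit:" by a JSON object that holds its "method" and its "body". drive_tool: Moves the arm, as the interface text tells. Its arguments: {"type":"object","properties":{"rows":{"type":"array","items":{"type":"object","properties":{"dx":{"type":"number"},"dy":{"type":"number"},"dz":{"type":"number"},"wx":{"type":"number"},"wy":{"type":"number"},"wz":{"type":"number"},"hand":{"type":"number"}}}}},"required":["rows"]}

```bash
mkdir -p pics; python3 - <<'E'
from workcell import bot
import cv2,numpy as np
for n in ["scene","side"]:
    im=bot.camera(n); cv2.imwrite(f"pics/{n}0.png",im[:,:,::-1])
    c=bot.get_calibration(n); print(n,{k:np.round(v,4).tolist() if not isinstance(v,str) else v for k,v in c.items()})
    for t in ["plate_centre","stand","station","knob_centre","dish_stack","dish","tip_box","beaker"]:
        print(t,[(np.round(d["extent"],0).tolist(),round(d["score"],2)) for d in bot.look_for(n,t)][:4])
c=bot.get_calibration("wrist");print(c)
print(bot.get_obs())
E
```

```text
scene {'vfov': 52.563, 'cx': 317.9832, 'cy': 205.8075, 'origin': [0.9884, 0.3667, 0.9179], 'rotation': [0.1212, 0.2587, 0.8703, 0.4012]}
plate_centre [([401.0, 242.0, 36.0, 40.0], 0.95), ([417.0, 195.0, 29.0, 59.0], 0.93), ([377.0, 286.0, 48.0, 50.0], 0.55)]
stand []
station [([260.0, 179.0, 95.0, 61.0], 0.95)]
knob_centre []
dish_stack [([310.0, 307.0, 43.0, 55.0], 0.77)]
dish [([363.0, 173.0, 32.0, 28.0], 0.83)]
tip_box [([209.0, 226.0, 54.0, 61.0], 0.58)]
beaker [([267.0, 264.0, 32.0, 41.0], 0.92)]
side {'vfov': 43.7284, 'cx': 322.0801, 'cy': 188.7805, 'origin': [0.4482, 0.8873, 0.9316], 'rotation': [-0.03, 0.3989, 0.9155, -0.0434]}
plate_centre [([400.0, 262.0, 34.0, 64.0], 0.65), ([335.0, 275.0, 9.0, 49.0], 0.64), ([273.0, 278.0, 14.0, 75.0], 0.64)]
stand [([334.0, 290.0, 43.0, 56.0], 0.67)]
station []
knob_centre [([331.0, 152.0, 6.0, 13.0], 0.65)]
dish_stack [([224.0, 253.0, 46.0, 48.0], 0.89), ([335.0, 289.0, 34.0, 51.0], 0.53)]
dish [([401.0, 221.0, 32.0, 28.0], 0.8)]
tip_box [([251.0, 162.0, 48.0, 50.0], 0.72), ([330.0, 164.0, 55.0, 71.0], 0.57)]
beaker [([243.0, 206.0, 28.
[... 461 characters left out ...]
, 'joint_pos': array([-3.99256434e-05,  2.40570722e-01,  4.99323830e-03,  1.33519609e+00,
        2.58209510e-05,  1.57080973e+00]), 'joint_vel': array([ 0.00026668, -0.0008668 , -0.00038521,  0.00037221,  0.00043629,
       -0.00057404]), 'tau': array([-5.83510391e-04, -3.72195983e+01,  2.52693808e+01,  9.75013209e-04,
       -5.12508137e-06, -3.32126092e-06]), 'eef_pos': array([ 4.99997776e-01, -1.24101047e-05,  2.42318517e-01]), 'tool_rot': array([ 7.07125635e-01,  7.07087927e-01,  1.71728881e-05, -1.08506816e-06]), 'ft_force': array([-0.31638943,  0.26149337,  1.1617948 ]), 'ft_torque': array([-0.01976075, -0.01922393, -0.03523237]), 'grasp_force': 0.0, 'grip_width': 0.08564539159812458}
```

View pictures.

View pics/scene0.png

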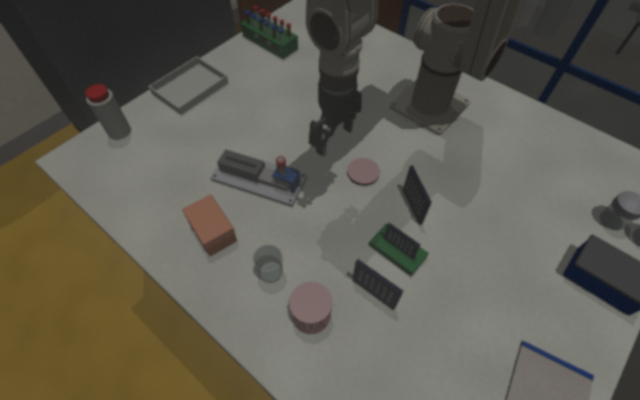

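View pics/side0.png

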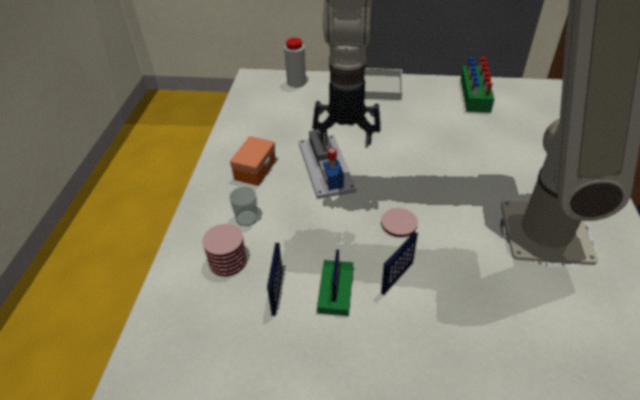

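```bash
cat > h.py <<'E'
from workcell import bot
import cv2,numpy as np
from scipy.spatial.transform import Rotation as R
def cam(n,obs=None):
    c=bot.get_calibration(n)
    if n=="wrist":
        obs=obs or bot.get_obs(); M=np.array(c["mount"]); T=R.from_quat(obs["tool_rot"]).as_matrix()
        Rm=T@M[:3,:3]; o=obs["eef_pos"]+T@M[:3,3]
    else: Rm=R.from_quat(c["rotation"]).as_matrix(); o=np.array(c["origin"])
    return dict(f=200/np.tan(np.radians(c["vfov"]/2)),cx=c["cx"],cy=c["cy"],R=Rm,o=o)
def ray(c,u,v):
    d=c["R"]@np.array([(u-c["cx"])/c["f"],-(v-c["cy"])/c["f"],-1]); return d/np.linalg.norm(d)
def plane(c,u,v,z):
    d=ray(c,u,v); return c["o"]+d*(z-c["o"][2])/d[2]
def proj(c,P):
    p=(np.asarray(P)-c["o"])@c["R"]; return np.stack([c["cx"]+c["f"]*p[...,0]/-p[...,2],c["cy"]-c["f"]*p[...,1]/-p[...,2]],-1)
def tri(cs,uvs):
    A=0;b=0
    for c,(u,v) in zip(cs,uvs):
        d=ray(c,u,v);Q=np.eye(3)-np.outer(d,d);A=A+Q;b=b+Q@c["o"]
    return np.linalg.solve(A,b)
E
python3 - <<'E'
from h import *
s,d=cam("scene"),cam("side")
for n,a,b in [("plate",(401,242),(335,275)),("big1",(417,195),(400,262)),("big2",(377,286),(273,278)),("knob",(281,163),(331.5,154)),("stack",(310,307),(224,250)),("dish",(363,172),(400,222)),("beaker",(267,264),(243,206)),("tip",(209,226),(252,160))]:
    P=tri((s,d),(a,b)); print(n,P.round(3),[np.round(proj(c,P)-q,1) for c,q in((s,a),(d,b))])
for n,c,z,l in [("station base scene",s,.015,[(212,179),(292,202),(305,178)]),("plate-carriage ends scene",s,.055,[(219,155),(264,167)]),("base side",d,.015,[(321,193),(353,187),(300,141)]),("stand scene",s,.025,[(370,244),(413,268),(427,251),(386,226)]),("stand side",d,.025,[(319,308),(349,309),(353,262),(325,260)])]:
    print(n,[plane(c,*p,z)[:2].round(3).tolist() for p in l])
E
```

```text
plate [0.507 0.222 0.056] [array([0., 0.]), array([ 0., -0.])]
big1 [0.367 0.176 0.059] [array([-0. , -0.2]), array([-0.1,  0.1])]
big2 [0.638 0.246 0.062] [array([0.1, 0.4]), array([ 0.3, -0.3])]
knob [ 0.546 -0.132  0.107] [array([0. , 0.3]), array([ 0.2, -0.3])]
stack [0.769 0.161 0.044] [array([0.1, 1.5]), array([ 1., -1.])]
dish [0.361 0.004 0.006] [array([-0. , -0.2]), array([-0.2,  0.2])]
beaker [0.757 0.016 0.046] [array([0.1, 1.2]), array([ 0.8, -0.8])]
tip [ 0.774 -0.17   0.041] [array([0. , 0.5]), array([ 0.3, -0.3])]
station base scene [[0.661, -0.296], [0.573, -0.075], [0.49, -0.102]]
plate-carriage ends scene [[0.607, -0.315], [0.556, -0.19]]
base side [[0.57, -0.077], [0.486, -0.108], [0.657, -0.3]]
stand scene [[0.544, 0.162], [0.529, 0.278], [0.469, 0.28], [0.476, 0.162]]
stand side [[0.536, 0.288], [0.472, 0.285], [0.471, 0.158], [0.536, 0.158]]
```

Emit:
{"method": "drive_tool", "body": {"rows": [{"dx": -1, "dy": 0.4}, {"dx": -2, "dy": 0.8}, {"dx": -3, "dy": 1.2}, {"dx": -3.8, "dy": 1.4}, {"dx": -3.8, "dy": 1.4}, {"dx": -3.8, "dy": 1.4}, {"dx": -3.8, "dy": 1.4}]}}

```text
invalid input at $.rows[0]: expected keys dx, dy, dz, wx, wy, wz, hand
```

```bash
python3 - <<'E'
from h import *
o=bot.get_obs(); im=bot.camera("wrist"); cv2.imwrite("pics/w1.png",im[:,:,::-1]); np.save("w1.npy",[o],allow_pickle=True)
c=cam("wrist",o); print(o["clock"],o["eef_pos"],o["joint_vel"].round(3))
s=cam("scene")
for t in ["knob_centre","station","slot_floor","pin_hole"]:
    print(t,[(np.round(d["extent"],1).tolist(),round(d["score"],2)) for d in bot.look_for("wrist",t)][:3])
for P in [(.592,-.248,.055),(.546,-.132,.118)]: print(proj(c,P))
E
```

```text
0.9 [ 4.99997776e-01 -1.24101047e-05  2.42318517e-01] [ 0.    -0.001 -0.     0.     0.    -0.001]
knob_centre [([359.2, 303.2, 27.1, 49.3], 0.83)]
station [([356.9, 282.2, 109.6, 128.6], 0.57)]
slot_floor [([356.6, 284.8, 108.5, 122.1], 0.56)]
pin_hole [([357.4, 283.0, 105.5, 123.0], 0.56)]
[384.07579388 350.69811858]
[361.11986119 310.26328146]
```

View pics/w1.png

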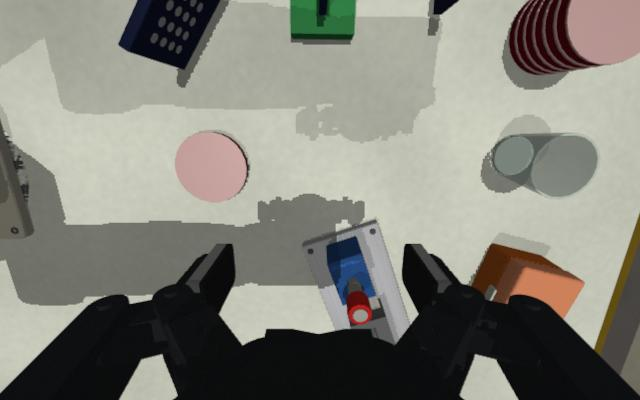

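Emit:
{"method": "drive_tool", "body": {"rows": [{"dx": -0.95, "dy": 0.25, "dz": 0, "wx": 0, "wy": 0, "wz": 0, "hand": 85}, {"dx": -1.9, "dy": 0.5, "dz": 0, "wx": 0, "wy": 0, "wz": 0, "hand": 85}, {"dx": -2.85, "dy": 0.75, "dz": 0, "wx": 0, "wy": 0, "wz": 0, "hand": 85}, {"dx": -3.8, "dy": 1.0, "dz": 0, "wx": 0, "wy": 0, "wz": 0, "hand": 85}, {"dx": -4.7, "dy": 1.2, "dz": 0, "wx": 0, "wy": 0, "wz": 0, "hand": 85}, {"dx": -5.6, "dy": 1.4, "dz": 0, "wx": 0, "wy": 0, "wz": 0, "hand": 85}, {"dx": -5.6, "dy": 1.4, "dz": 0, "wx": 0, "wy": 0, "wz": 0, "hand": 85}, {"dx": -5.6, "dy": 1.4, "dz": 0, "wx": 0, "wy": 0, "wz": 0, "hand": 85}, {"dx": -5.6, "dy": 1.4, "dz": 0, "wx": 0, "wy": 0, "wz": 0, "hand": 85}]}}

```text
clock: 2.05
eef_pos: [0.5698, -0.2792, 0.2422]
tool_rot: [0.707, 0.707, 0.0, -0.0]
ft_force: [1.0, 0.4, -0.1]
grip_width: 0.0849
grasp_force: 0.0
```

```bash
python3 - <<'E'
from h import *
o=bot.get_obs(); im=bot.camera("wrist"); cv2.imwrite("pics/w1.png",im[:,:,::-1]); np.save("w1.npy",[o],allow_pickle=True)
c=cam("wrist",o); print(o["clock"],o["eef_pos"],o["joint_vel"].round(3))
for t in ["knob_centre","station"]:
    print(t,[(np.round(d["extent"],1).tolist(),round(d["score"],2)) for d in bot.look_for("wrist",t)][:3])
for P in [(.592,-.248,.055),(.546,-.132,.118)]: print(proj(c,P))
cv2.imwrite("pics/w1c.png",im[0:300,160:560,::-1].repeat(2,0).repeat(2,1))
E
```

```text
2.05 [ 0.56979914 -0.27921416  0.24215157] [ 0.019 -0.016 -0.008 -0.    -0.001 -0.001]
knob_centre [([288.1, 23.7, 31.8, 45.0], 0.78)]
station [([312.4, 108.8, 153.2, 217.3], 0.92)]
[338.08635849 148.93021956]
[288.04759704  10.53526418]
```

View pics/w1c.png

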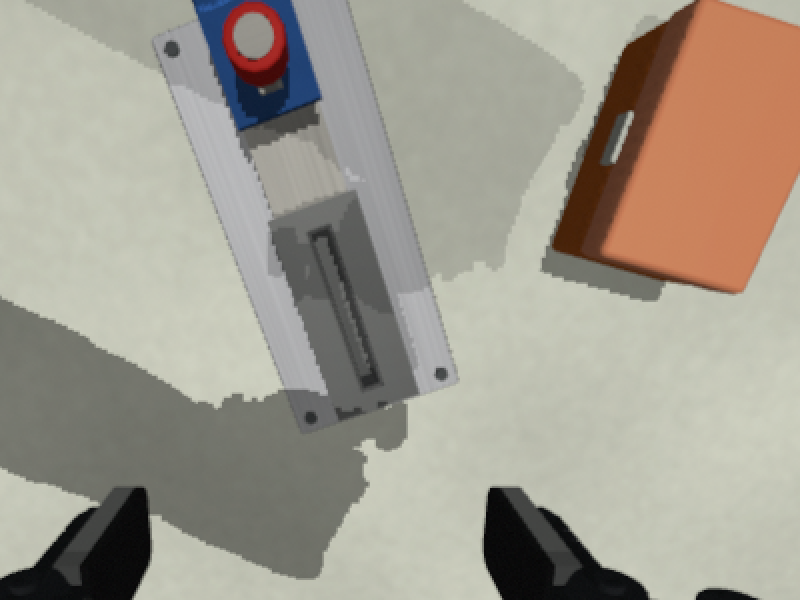

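```bash
python3 - <<'E'
from h import *
o=np.load("w1.npy",allow_pickle=True)[0]; c=cam("wrist",o)
f=lambda l,z:np.array([plane(c,160+u/2,v/2,z)[:2] for u,v in l])
a=f([(308,231),(331,224),(384,383),(360,391)],.055);print(a.round(4))
top=(a[0]+a[1])/2;bot_=(a[2]+a[3])/2;d=top-bot_
print("slot c",a.mean(0),"len",np.linalg.norm(d),"w",np.linalg.norm(a[1]-a[0]),"yaw",np.degrees(np.arctan2(-d[0],d[1])))
b=f([(153,38),(304,433),(458,381)],.015);d=b[0]-b[1];e=b[2]-b[1];print("base yaw",np.degrees(np.arctan2(-d[0],d[1])),np.linalg.norm(d),np.degrees(np.arctan2(e[1],e[0])),np.linalg.norm(e))
b=f([(268,222),(355,191),(419,394)],.055);d=b[1]-b[2];e=b[1]-b[0];print("blk yaw",np.degrees(np.arctan2(-d[0],d[1])),np.linalg.norm(d),np.degrees(np.arctan2(e[1],e[0])),np.linalg.norm(e), "centre",(b[0]+b[2])/2)
print("knob",f([(253,36)],.118))
E
```

```text
[[ 0.5652 -0.2122]
 [ 0.5776 -0.2085]
 [ 0.6092 -0.2972]
 [ 0.5954 -0.3021]]
slot c [ 0.58686107 -0.25499153] len 0.0944978805553223 w 0.012915288636613878 yaw 19.057676762770402
base yaw 19.51852984189212 0.24823889352315123 19.82067711822668 0.10726804277059691
blk yaw 19.50510985462573 0.1189584264681063 18.76948002270245 0.04908216499831471 centre [ 0.58683153 -0.25568909]
knob [[ 0.54462251 -0.13718541]]
```

Emit:
{"method": "drive_tool", "body": {"rows": [{"dx": 1, "dy": -0.1, "dz": 0, "wx": 0, "wy": 0, "wz": 0, "hand": 85}, {"dx": 2, "dy": -0.3, "dz": 0, "wx": 0, "wy": 0, "wz": 0, "hand": 85}, {"dx": 3, "dy": -0.4, "dz": 0, "wx": 0, "wy": 0, "wz": 0, "hand": 85}, {"dx": 4, "dy": -0.5, "dz": 0, "wx": 0, "wy": 0, "wz": 0, "hand": 85}, {"dx": 5, "dy": -0.7, "dz": 0, "wx": 0, "wy": 0, "wz": 0, "hand": 85}, {"dx": 6, "dy": -0.8, "dz": 0, "wx": 0, "wy": 0, "wz": 0, "hand": 85}, {"dx": 7, "dy": -0.9, "dz": 0, "wx": 0, "wy": 0, "wz": 0, "hand": 85}, {"dx": 8, "dy": -1.1, "dz": 0, "wx": 0, "wy": 0, "wz": 0, "hand": 85}, {"dx": 8.8, "dy": -1.3, "dz": 0, "wx": 0, "wy": 0, "wz": 0, "hand": 85}, {"dx": 8.8, "dy": -1.3, "dz": 0, "wx": 0, "wy": 0, "wz": 0, "hand": 85}, {"dx": 8.8, "dy": -1.3, "dz": 0, "wx": 0, "wy": 0, "wz": 0, "hand": 85}, {"dx": 8.8, "dy": -1.3, "dz": 0, "wx": 0, "wy": 0, "wz": 0, "hand": 85}]}}

```text
clock: 3.4
eef_pos: [0.5048, 0.1597, 0.2427]
tool_rot: [0.707, 0.707, 0.0, 0.0]
ft_force: [-0.2, -1.3, -0.1]
grip_width: 0.0852
grasp_force: 0.0
```

```bash
python3 - <<'E'
from h import *
o=bot.get_obs(); im=bot.camera("wrist"); cv2.imwrite("pics/w2.png",im[:,:,::-1]); np.save("w2.npy",[o],allow_pickle=True)
c=cam("wrist",o); print(o["clock"],o["eef_pos"],o["joint_vel"].round(3))
for t in ["plate_centre","stand"]:
    print(t,[(np.round(d["extent"],1).tolist(),round(d["score"],2)) for d in bot.look_for("wrist",t)][:3])
for P in [(.507,.222,.09),(.507,.222,.025)]: print(proj(c,P))
cv2.imwrite("pics/w2c.png",im[0:300,120:520,::-1].repeat(2,0).repeat(2,1))
E
```

```text
3.4 [0.50481798 0.15971377 0.24266827] [-0.03   0.006  0.003  0.002  0.002  0.003]
plate_centre [([447.0, 98.2, 62.6, 141.2], 0.94), ([318.8, 121.5, 11.9, 98.1], 0.93), ([194.3, 171.2, 90.5, 105.7], 0.65)]
stand [([319.3, 119.4, 59.8, 109.0], 0.65), ([343.9, 326.5, 55.4, 19.4], 0.41)]
[320.2064417  120.79248174]
[319.85488851 119.28229892]
```

View pics/w2c.png

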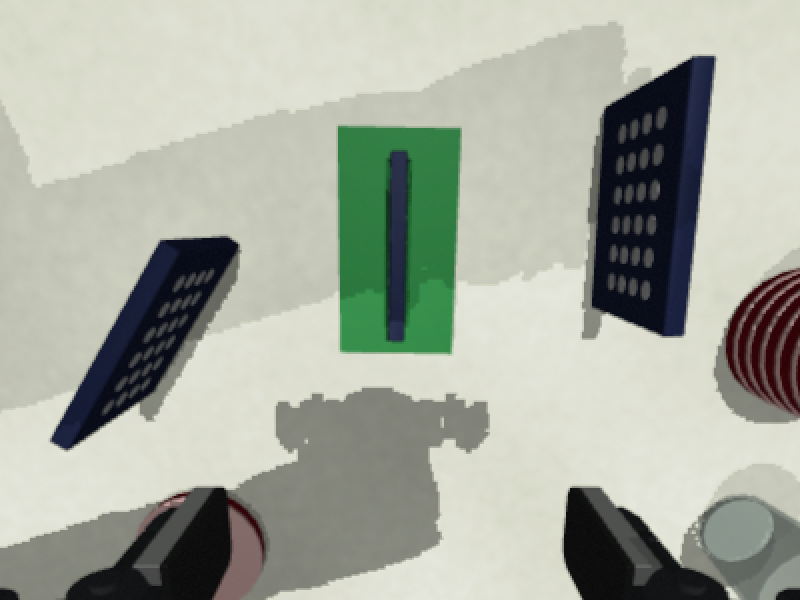

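```bash
python3 - <<'E'
from h import *
o=np.load("w2.npy",allow_pickle=True)[0]; c=cam("wrist",o)
f=lambda l,z:np.array([plane(c,120+u/2,v/2,z)[:2] for u,v in l])
def q(a,n):
    top=(a[0]+a[1])/2;b=(a[2]+a[3])/2;d=top-b;print(n,a.mean(0).round(4),"len",np.linalg.norm(d),"w",np.linalg.norm(a[1]-a[0]),"yaw",np.degrees(np.arctan2(-d[0],d[1])))
q(f([(390,152),(407,152),(404,341),(388,341)],.09),"plate")
q(f([(338,126),(461,128),(452,353),(340,351)],.025),"stand")
E
```

```text
plate [0.5054 0.2177] len 0.08908949316389551 w 0.007891545532601683 yaw -0.7073748482556478
stand [0.5058 0.218 ] len 0.12950333070109124 w 0.06934062130676666 yaw -0.832978489952824
```

Emit:
{"method": "drive_tool", "body": {"rows": [{"dx": 0.8, "dy": 0.02, "dz": 0.3, "wx": 0, "wy": 0, "wz": 0.1, "hand": 45}, {"dx": 1.16, "dy": 0.02, "dz": 1.1, "wx": 0, "wy": 0, "wz": 0.16, "hand": 45}, {"dx": 1.16, "dy": 0.02, "dz": 1.9, "wx": 0, "wy": 0, "wz": 0.16, "hand": 45}, {"dx": 1.16, "dy": 0.02, "dz": 2.7, "wx": 0, "wy": 0, "wz": 0.16, "hand": 45}, {"dx": 1.16, "dy": 0.02, "dz": 3.3, "wx": 0, "wy": 0, "wz": 0.16, "hand": 45}, {"dx": 1.16, "dy": 0.02, "dz": 3.6, "wx": 0, "wy": 0, "wz": 0.16, "hand": 40}, {"dx": 1.16, "dy": 0.02, "dz": 3.6, "wx": 0, "wy": 0, "wz": 0.16, "hand": 20}, {"dx": 1.16, "dy": 0.02, "dz": 3.6, "wx": 0, "wy": 0, "wz": 0.16, "hand": 0}, {"dx": 1.16, "dy": 0.02, "dz": 3.6, "wx": 0, "wy": 0, "wz": 0.16, "hand": 0}, {"dx": 1.16, "dy": 0.02, "dz": 3.6, "wx": 0, "wy": 0, "wz": 0.16, "hand": 0}, {"dx": 1.16, "dy": 0.02, "dz": 3.6, "wx": 0, "wy": 0, "wz": 0.16, "hand": 0}, {"dx": 1.16, "dy": 0.02, "dz": 3.6, "wx": 0, "wy": 0, "wz": 0.16, "hand": 0}, {"dx": 1.16, "dy": 0.02, "dz": 3.6, "wx": 0, "wy": 0, "wz": 0.16, "hand": 0}]}}

```text
clock: 4.85
eef_pos: [0.5065, 0.2182, 0.063]
tool_rot: [0.712, 0.702, 0.001, 0.0]
ft_force: [-0.0, -0.7, 0.2]
grip_width: 0.0073
grasp_force: 59.6
```

Emit:
{"method": "drive_tool", "body": {"rows": [{"dx": 0, "dy": 0, "dz": -0.3, "wx": 0, "wy": 0, "wz": 0, "hand": 0}, {"dx": 0, "dy": 0, "dz": -1.1, "wx": 0, "wy": 0, "wz": 0, "hand": 0}, {"dx": 0, "dy": 0, "dz": -1.9, "wx": 0, "wy": 0, "wz": 0, "hand": 0}, {"dx": -0.5, "dy": 0, "dz": -2.7, "wx": 0, "wy": 0, "wz": 0, "hand": 0}, {"dx": -1.4, "dy": 0.2, "dz": -2.8, "wx": 0, "wy": 0, "wz": -0.4, "hand": 0}, {"dx": -2.3, "dy": 0.4, "dz": -2.8, "wx": 0, "wy": 0, "wz": -0.8, "hand": 0}, {"dx": -3.2, "dy": 0.6, "dz": -2.8, "wx": 0, "wy": 0, "wz": -1.2, "hand": 0}, {"dx": -4.1, "dy": 0.8, "dz": -2.8, "wx": 0, "wy": 0, "wz": -1.6, "hand": 0}, {"dx": -5, "dy": 1, "dz": -2.8, "wx": 0, "wy": 0, "wz": -2, "hand": 0}, {"dx": -5.9, "dy": 1.2, "dz": -2.8, "wx": 0, "wy": 0, "wz": -2.5, "hand": 0}, {"dx": -6.8, "dy": 1.4, "dz": -2.8, "wx": 0, "wy": 0, "wz": -3, "hand": 0}, {"dx": -7.7, "dy": 1.6, "dz": -2.8, "wx": 0, "wy": 0, "wz": -3.5, "hand": 0}, {"dx": -8.6, "dy": 1.7, "dz": -2.8, "wx": 0, "wy": 0, "wz": -4, "hand": 0}, {"dx": -9.2, "dy": 1.74, "dz": -2.8, "wx": 0, "wy": 0, "wz": -4.04, "hand": 0}, {"dx": -9.44, "dy": 1.74, "dz": -2.6, "wx": 0, "wy": 0, "wz": -4.04, "hand": 0}, {"dx": -9.44, "dy": 1.74, "dz": -2.1, "wx": 0, "wy": 0, "wz": -4.04, "hand": 0}, {"dx": -9.44, "dy": 1.74, "dz": -1.6, "wx": 0, "wy": 0, "wz": -4.04, "hand": 0}, {"dx": -9.44, "dy": 1.74, "dz": -1.4, "wx": 0, "wy": 0, "wz": -4.04, "hand": 0}, {"dx": -9.44, "dy": 1.74, "dz": -1.4, "wx": 0, "wy": 0, "wz": -4.04, "hand": 0}, {"dx": -9.44, "dy": 1.74, "dz": -1.4, "wx": 0, "wy": 0, "wz": -4.04, "hand": 0}]}}

```text
clock: 6.85
eef_pos: [0.5869, -0.2547, 0.133]
tool_rot: [0.577, 0.816, 0.0, 0.0]
ft_force: [-0.4, -0.3, -1.7]
grip_width: 0.0071
grasp_force: 59.2
```

```bash
python3 - <<'E'
from h import *
o=bot.get_obs(); im=bot.camera("wrist"); np.save("w3.npy",[o],allow_pickle=True)
c=cam("wrist",o); print(o["clock"],o["eef_pos"],R.from_quat(o["tool_rot"]).as_matrix().round(4),o["joint_vel"].round(3),o["grip_width"],o["ft_force"])
cv2.imwrite("pics/w3.png",cv2.resize(im[100:400,120:520,::-1],(800,600),interpolation=cv2.INTER_CUBIC))
E
```

```text
6.85 [ 0.58690795 -0.25467273  0.13299748] [[-3.330e-01  9.429e-01  7.000e-04]
 [ 9.429e-01  3.330e-01 -2.000e-04]
 [-4.000e-04  6.000e-04 -1.000e+00]] [-0.001 -0.016  0.024  0.    -0.002 -0.001] 0.007114935958102085 [-0.43867917 -0.32708096 -1.7125948 ]
```

View pics/w3.png

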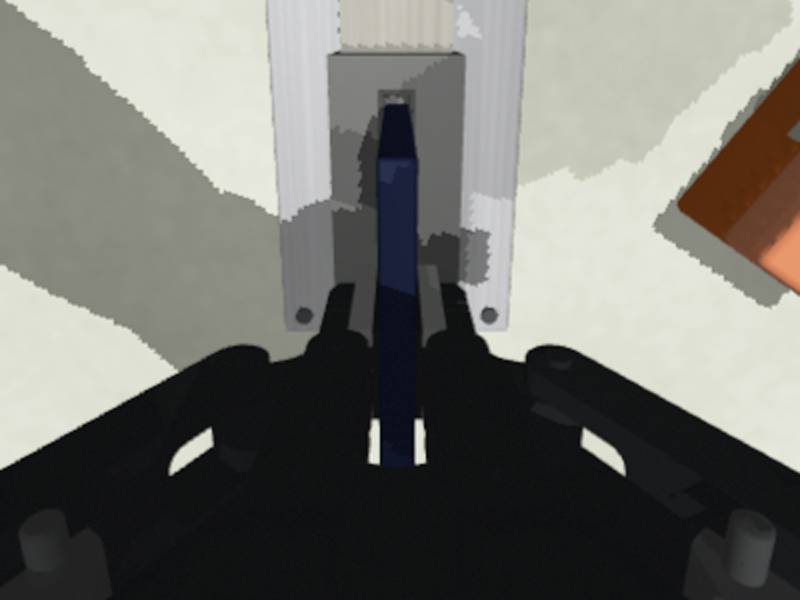

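```bash
python3 - <<'E'
from h import *
o=np.load("w3.npy",allow_pickle=True)[0]; c=cam("wrist",o);T=R.from_quat(o["tool_rot"]).as_matrix()
f=lambda l,z:np.array([((plane(c,120+u/2,100+v/2,z)-o["eef_pos"])@T)[:2]*1000 for u,v in l]).round(2).tolist()
print("platebot",f([(384,104),(410,104)],.080))
print("platetop",f([(377,158),(418,158)],.160), f([(382,465),(413,465)],.16))
print("slot outer",f([(378,90),(416,90)],.055))
print("block",f([(328,54),(464,54),(334,280),(463,250)],.055))
E
```

```text
platebot [[45.39, -4.31], [45.39, 4.12]]
platetop [[45.74, -3.86], [45.75, 3.9]] [[-24.72, -3.38], [-24.72, 3.57]]
slot outer [[47.2, -7.05], [47.21, 6.85]]
block [[59.99, -24.91], [60.02, 23.96], [-28.66, -25.43], [-15.62, 26.14]]
```

Emit:
{"method": "drive_tool", "body": {"rows": [{"dx": -0.014, "dy": 0, "dz": 0.2, "wx": 0, "wy": 0, "wz": 0, "hand": 0}, {"dx": -0.014, "dy": 0, "dz": 0.4, "wx": 0, "wy": 0, "wz": 0, "hand": 0}, {"dx": -0.014, "dy": 0, "dz": 0.5, "wx": 0, "wy": 0, "wz": 0, "hand": 0}, {"dx": -0.014, "dy": 0, "dz": 0.55, "wx": 0, "wy": 0, "wz": 0, "hand": 0}, {"dx": -0.014, "dy": 0, "dz": 0.6, "wx": 0, "wy": 0, "wz": 0, "hand": 0}, {"dx": -0.014, "dy": 0, "dz": 0.64, "wx": 0, "wy": 0, "wz": 0, "hand": 0}, {"dx": -0.014, "dy": 0, "dz": 0.64, "wx": 0, "wy": 0, "wz": 0, "hand": 0}]}}

```text
clock: 7.6
eef_pos: [0.5865, -0.2558, 0.1001]
tool_rot: [0.578, 0.816, -0.0, -0.0]
ft_force: [-0.2, 0.1, -3.0]
grip_width: 0.0073
grasp_force: 59.2
```

Emit:
{"method": "drive_tool", "body": {"rows": [{"dx": 0, "dy": 0, "dz": 0.1, "wx": 0, "wy": 0, "wz": 0, "hand": 0}, {"dx": 0, "dy": 0, "dz": 0.2, "wx": 0, "wy": 0, "wz": 0, "hand": 0}, {"dx": 0, "dy": 0, "dz": 0.28, "wx": 0, "wy": 0, "wz": 0, "hand": 0}, {"dx": 0, "dy": 0, "dz": 0.34, "wx": 0, "wy": 0, "wz": 0, "hand": 0}, {"dx": 0, "dy": 0, "dz": 0.38, "wx": 0, "wy": 0, "wz": 0, "hand": 0}, {"dx": 0, "dy": 0, "dz": 0.4, "wx": 0, "wy": 0, "wz": 0, "hand": 0}, {"dx": 0, "dy": 0, "dz": 0.4, "wx": 0, "wy": 0, "wz": 0, "hand": 0}]}}

```text
clock: 8.3
eef_pos: [0.5867, -0.2558, 0.0803]
tool_rot: [0.578, 0.816, 0.0, 0.0]
ft_force: [-1.0, -0.4, -1.6]
grip_width: 0.0074
grasp_force: 59.5
```

Emit:
{"method": "drive_tool", "body": {"rows": [{"dx": 0, "dy": 0, "dz": 0.01, "wx": 0, "wy": 0, "wz": 0, "hand": 0}, {"dx": 0, "dy": 0, "dz": 0.02, "wx": 0, "wy": 0, "wz": 0, "hand": 0}, {"dx": 0, "dy": 0, "dz": 0.03, "wx": 0, "wy": 0, "wz": 0, "hand": 0}, {"dx": 0, "dy": 0, "dz": 0.03, "wx": 0, "wy": 0, "wz": 0, "hand": 0}]}}

```text
clock: 8.7
eef_pos: [0.5869, -0.256, 0.08]
tool_rot: [0.578, 0.816, 0.0, 0.001]
ft_force: [-1.7, 0.9, 4.9]
grip_width: 0.0076
grasp_force: 60.3
```

Emit:
{"method": "drive_tool", "body": {"rows": [{"dx": 0, "dy": 0, "dz": -0.03, "wx": 0, "wy": 0, "wz": 0, "hand": 20}, {"dx": 0, "dy": 0, "dz": -0.03, "wx": 0, "wy": 0, "wz": 0, "hand": 50}, {"dx": 0, "dy": 0, "dz": -0.03, "wx": 0, "wy": 0, "wz": 0, "hand": 50}, {"dx": 0, "dy": 0, "dz": -0.03, "wx": 0, "wy": 0, "wz": 0, "hand": 50}, {"dx": 0, "dy": 0, "dz": -0.5, "wx": 0, "wy": 0, "wz": 0, "hand": 50}, {"dx": 0, "dy": 0, "dz": -1.3, "wx": 0, "wy": 0, "wz": 0, "hand": 50}, {"dx": 0, "dy": 0, "dz": -2.1, "wx": 0, "wy": 0, "wz": 0, "hand": 50}, {"dx": 0, "dy": 0, "dz": -2.5, "wx": 0, "wy": 0, "wz": 0, "hand": 50}, {"dx": 0, "dy": 0, "dz": -2.5, "wx": 0, "wy": 0, "wz": 0, "hand": 50}, {"dx": 0, "dy": 0, "dz": -2.5, "wx": 0, "wy": 0, "wz": 0, "hand": 50}]}}

```text
clock: 9.7
eef_pos: [0.5867, -0.2558, 0.2036]
tool_rot: [0.578, 0.816, 0.0, 0.0]
ft_force: [0.8, 0.5, -0.4]
grip_width: 0.0508
grasp_force: 0.0
```

```bash
python3 - <<'E'
from h import *
o=bot.get_obs(); im=bot.camera("wrist"); np.save("w4.npy",[o],allow_pickle=True)
c=cam("wrist",o); T=R.from_quat(o["tool_rot"]).as_matrix();print(o["clock"],o["eef_pos"],o["joint_vel"].round(3),o["grip_width"],o["ft_force"])
for t in ["knob_centre"]:
    for d in bot.outline_of("wrist",t)[:2]: print(t,d["extent"],d["score"])
print("exp knob top",proj(c,(.545,-.1374,.118)))
cv2.imwrite("pics/w4.png",cv2.resize(im[0:300,120:520,::-1],(800,600),interpolation=cv2.INTER_CUBIC))
E
```

```text
9.7 [ 0.58667231 -0.25583383  0.2036441 ] [-0.002  0.026 -0.04  -0.003 -0.001 -0.001] 0.05078419811785282 [ 0.79892537  0.51551632 -0.39072186]
knob_centre [320.0, 34.5, 38.7, 50.5] 0.91
exp knob top [318.77425824  27.28749956]
```

View pics/w4.png

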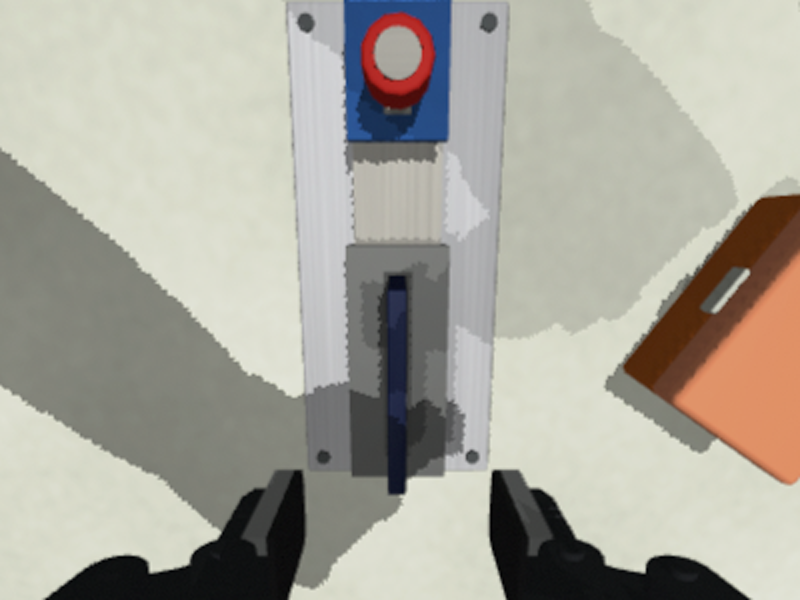

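The plate stands in the slot (crop x≈397, y 275–490), and the knob top at crop (398,52) is where I predicted.

Emit:
{"method": "drive_tool", "body": {"rows": [{"dx": 0.9, "dy": 0, "dz": 0, "wx": 0, "wy": 0, "wz": 0, "hand": 50}, {"dx": 1.8, "dy": 0, "dz": 0, "wx": 0, "wy": 0, "wz": 0, "hand": 50}, {"dx": 2.51, "dy": 0, "dz": 0, "wx": 0, "wy": 0, "wz": 0, "hand": 50}, {"dx": 2.51, "dy": 0, "dz": 0.5, "wx": 0, "wy": 0, "wz": 0, "hand": 50}, {"dx": 2.51, "dy": 0, "dz": 1.1, "wx": 0, "wy": 0, "wz": 0, "hand": 50}, {"dx": 2.51, "dy": 0, "dz": 1.6, "wx": 0, "wy": 0, "wz": 0, "hand": 50}, {"dx": 2.51, "dy": 0, "dz": 2.0, "wx": 0, "wy": 0, "wz": 0, "hand": 50}, {"dx": 2.51, "dy": 0, "dz": 2.13, "wx": 0, "wy": 0, "wz": 0, "hand": 50}, {"dx": 2.51, "dy": 0, "dz": 2.13, "wx": 0, "wy": 0, "wz": 0, "hand": 30}, {"dx": 2.51, "dy": 0, "dz": 2.13, "wx": 0, "wy": 0, "wz": 0, "hand": 10}, {"dx": 2.51, "dy": 0, "dz": 2.13, "wx": 0, "wy": 0, "wz": 0, "hand": 0}, {"dx": 2.51, "dy": 0, "dz": 2.13, "wx": 0, "wy": 0, "wz": 0, "hand": 0}, {"dx": 2.51, "dy": 0, "dz": 2.13, "wx": 0, "wy": 0, "wz": 0, "hand": 0}, {"dx": 2.51, "dy": 0, "dz": 2.13, "wx": 0, "wy": 0, "wz": 0, "hand": 0}]}}

```text
clock: 11.2
eef_pos: [0.5451, -0.1373, 0.0975]
tool_rot: [0.578, 0.816, 0.0, 0.0]
ft_force: [0.2, 0.9, -4.3]
grip_width: 0.0244
grasp_force: 59.0
```

Emit:
{"method": "drive_tool", "body": {"rows": [{"dx": 0, "dy": 0, "dz": -0.06, "wx": 0, "wy": 0, "wz": 0, "hand": 0}, {"dx": 0, "dy": 0, "dz": -0.14, "wx": 0, "wy": 0, "wz": 0, "hand": 0}, {"dx": 0, "dy": 0, "dz": -0.22, "wx": 0, "wy": 0, "wz": 0, "hand": 0}, {"dx": 0, "dy": 0, "dz": -0.3, "wx": 0, "wy": 0, "wz": 0, "hand": 0}, {"dx": 0, "dy": 0, "dz": -0.36, "wx": 0, "wy": 0, "wz": 0, "hand": 0}, {"dx": 0, "dy": 0, "dz": -0.39, "wx": 0, "wy": 0, "wz": 0, "hand": 0}, {"dx": 0, "dy": 0, "dz": -0.39, "wx": 0, "wy": 0, "wz": 0, "hand": 0}, {"dx": 0, "dy": 0, "dz": -0.39, "wx": 0, "wy": 0, "wz": 0, "hand": 0}]}}

```text
clock: 12.0
eef_pos: [0.545, -0.1373, 0.1166]
tool_rot: [0.578, 0.816, 0.0, -0.0]
ft_force: [2.2, 2.4, -9.1]
grip_width: 0.0244
grasp_force: 59.3
```

Emit:
{"method": "drive_tool", "body": {"rows": [{"dx": 0, "dy": 0, "dz": -0.02, "wx": 0, "wy": 0, "wz": 0, "hand": 0}, {"dx": 0, "dy": 0, "dz": -0.03, "wx": 0, "wy": 0, "wz": 0, "hand": 0}, {"dx": 0, "dy": 0, "dz": -0.03, "wx": 0, "wy": 0, "wz": 0, "hand": 0}, {"dx": 0, "dy": 0, "dz": -0.03, "wx": 0, "wy": 0, "wz": 0, "hand": 0}]}}

```text
clock: 12.4
eef_pos: [0.545, -0.1373, 0.1174]
tool_rot: [0.578, 0.816, 0.0, -0.0]
ft_force: [4.9, 1.4, -13.1]
grip_width: 0.0243
grasp_force: 59.9
```

```bash
python3 - <<'E'
from h import *
o=bot.get_obs();print(o["eef_pos"],o["ft_force"],o["grip_width"])
a=bot.camera("side")[100:250,230:430,::-1]; b=bot.camera("scene")[110:260,180:380,::-1]
cv2.imwrite("pics/f.png",cv2.resize(np.hstack([a,b]),(800,300),interpolation=cv2.INTER_CUBIC))
E
```

```text
[ 0.54496351 -0.13732139  0.1173655 ] [  4.90563708   1.35907414 -13.07388843] 0.02431495183542206
```

View pics/f.png

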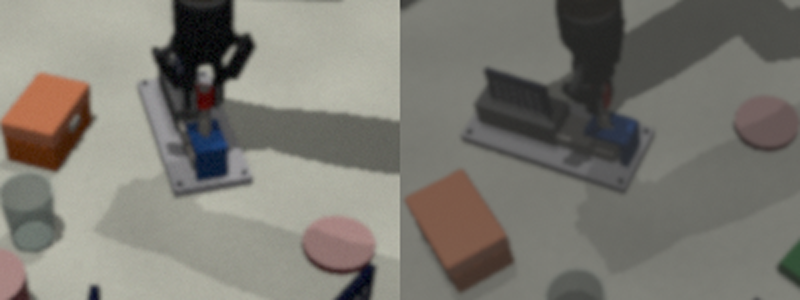

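The knob (red, crop about (205,95)) is gripped and raised, and the force has climbed to 13 N, past the 9 N spring, so it is at the stop. The plate (crop about (515,90)) is still home in its slot.

```bash
python3 -c "
from workcell import bot
print(bot.job_done())"
```

```text
the job is handed in; nothing more can be done
None
```

I handed the job in at about 12.5 s: the plate is home in the reader slot, and the arm is still gripping the index knob and holding it at its upper stop.

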